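# Bring a cod loin up to the fence and portion stop of the guillotine cutter

## Task

Get the salt-cod loin on the cutter's white bed ready for its next cut: with the fingertips, push it along the bed until its long side lies flush against the back fence and its end touches the portion stop. Slide it only, never lift it or tip it; leave the knife up and all the other things where they are, and draw the hand clear.

Things in the scene. Friction and masses are not known exactly. Their poses are not given: they have to be found in the camera images.
- cutter: Hand guillotine for dried salt cod, fixed to the bench: a white plastic bed board, top face 30 mm above the bench. Origin: on the bench under the bed, which spans x -190..190, y -340..300 mm from it. Own axes: x away from the robot to the back fence, y along the fence, z up. The knife's cutting line runs along x at y = -130 mm; fish is fed from the +y end towards -y.
- fence_face (a point): Point on the working face of the cutter's back fence, at bed height: x = 130, y = 0, z = 30 mm in the cutter's axes, which it shares. The fence is a straight steel bar along y over the whole length of the bed, 34 mm high above it, 14 mm thick; its face looks to -x.
- stop: Portion stop, a steel plate standing across the bed, clamped rigidly to the fence 60 to 110 mm beyond the cutting line: 6 mm thick, reaching 96 mm out from the fence face, top 37 mm above the bed (wing screw over the fence to 77 mm). Origin: on the bed, in the corner of fence face and stop face. Axes as the cutter's; its face is the plane y = 0 and looks to +y, to the fish.
- loin: Long loin of dried salt cod, stiff, pale, skin down on the bed: 95 (x) x 220 (y) x 32 mm, upright sides, slightly domed top. 0.3 to 0.65 kg; 1.5 to 4.5 N slide it. Origin: centre of its underside. Own axes: x across it (+x long side goes to the fence), y along it (-y end goes to the stop), z up. Starts on the feed side of the cutting line, off the fence and askew.
- loin_stop_corner (a point): Point on the loin at its lower corner that belongs in the corner of fence and stop: at x = +47.5, y = -110 mm in the loin's own axes, 10 mm above its underside.
- loin_feed_corner (a point): Point on the loin at the other end of its fence side: at x = +47.5, y = +110 mm in the loin's own axes, 10 mm above its underside.
- blade (a joint): Hinge of the cutter's long knife, rad: 0 fully up (87 degrees above the bed), grows as it is pulled down, 1.52 on the bed. Pivot behind the fence at x 168, y -130, z 82 mm of the cutter. Parked, the knife (340 mm long, 65 mm deep, 5 mm thick) and its black handle stand nearly upright to 0.56 m above the bench, over x 60 to 190 mm of the bed. Stiff: it stays where it is.
- portion: A cut portion of the same fish, 95 (x) x 65 (y) x 30 mm, lying on the bed's near right part. Bystander. Origin: centre of its underside.
- hook_knife: Small hooked knife with a red handle, 215 mm long, 18 mm high, lying along the bed's near edge. Bystander. Origin: under the front end of the handle; the handle runs 115 mm along its -x, the blade 95 mm along its +x.
- boning_knife: Straight knife with a brown wooden handle, 325 mm long, 18 mm high, on the bench to the left. Bystander. Origin: where handle and blade meet; the blade runs 190 mm along its +x.
- tail_piece: Tail piece of dried cod, tapering, 80 x 150 x 22 mm, on the bench to the left of the cutter. Bystander. Origin: centre of its underside, length along its y.
- salt_jar: Clear jar with a white lid, 84 mm diameter, 105 mm high, on the bench to the right. Bystander. Origin: centre of its underside.
- salt_scoop: Aluminium scoop, 205 mm long, 70 mm wide, 36 mm high, on the bench to the near right. Bystander. Origin: under the back wall of its pan; the pan runs 110 mm along its +x, the handle along its -x.
Mind the look-alikes: they are no part of the job. Leave any turquoise look-alike of the loin alone.

How it is judged (in metres and radians):
At the end, for the whole second after the job is handed in: The loin lies flat and at rest on the bed with both ends of its long side within 4 mm of the fence face and its end within 4 mm of the stop's face; the knife is still up (x of loin_stop_corner in the frame of cutter between 0.126 and 0.134 m and x of loin_feed_corner in the frame of cutter between 0.126 and 0.134 m and y of loin_stop_corner in the frame of stop between -0.004 and 0.004 m and z of loin in the frame of cutter below 0.034 m and angle between loin's own z axis and vertical below 0.06 rad and linear speed of loin below 0.01 m/s and value of joint blade below 0.2 rad); the robot touches nothing.
It fails at once if the loin is lifted off the bed or tipped (z of loin in the frame of cutter above 0.04 m or angle between loin's own z axis and vertical above 0.15 rad).
It fails at once if the knife is pulled down (value of joint blade above 0.25 rad).
It fails at once if another thing is moved more than 20 mm (distance of any of portion, hook_knife, boning_knife, tail_piece, salt_jar, salt_scoop from where it was at the start of the episode above 0.02 m).
It also fails if it takes over 58 s, if anything falls off the work surface, if the arm or the gripper's body presses on something with over 40 N, if the wrist force passes 120 N, or if a joint passes its speed limit or range.

## Robot

A 6-joint arm with a two-finger parallel gripper is mounted at the origin on the work surface. World frame = base frame: x ahead of the robot, y to its left, z up, the work surface at z = 0. Lengths are in mm, angles in rad, forces in N, time in s.
With the tool pointing down it reaches from about 350 to 875 mm from the base axis. Payload 4.2 kg.
Tool frame: the origin (TCP) lies at the very end of the fingers, on their centre line; the grasp point (between the pads) lies 19 mm behind it; z points along the fingers, y is the direction in which the jaws open and shut (so a half turn about z gives the same grasp; the last joint's range is limited). The gripper opens to 85 mm and grips with 20 to 120 N. Pads are 22 mm wide; open, the fingers measure 114 mm over their backs; the gripper's body (76 mm by 85 mm) begins 54 mm behind the grasp point. The pads swing forward as they close: fully open they stand 13 mm farther back than shut.
Start: joints at [1.595, 0.385, 0.008, 0, -1.194, -0.259], TCP at [145.374, 607.837, 231.312] pointing down, gripper open.
Joint ranges: [-3.14, 3.14], [-1.21, 2.06], [-1.07, 1.41], [-3.16, 2.05], [-2.99, -0.16], [-3.1, 3.1]. Speed limits (rad/s): [2.79, 2.79, 3.14, 3.14, 3.14, 3.14].

## Interface

Orientations are given as a unit quaternion [x, y, z, w].
In Python, from bench import arm gives the robot as it stands.
- The arm moves only by the tool apply_moves, never from a script. Its argument "plan" is one flat list of numbers, 5 for each row, row after row: the gripper's target within -1 to 1 (shut at 1, half-way at 0, fully open at -1), then the shift along the world's x, y, z in m, then the turn about the world's z in degrees. A call has 1 to 8 rows; each row is the pose to reach, as a shift and turn from the pose commanded when the call began; what a row does not reach only later rows make up. A row lasts 1/12 s, in which the tool goes at most 41.7 mm and 7.16 degrees, less where a joint would pass 70% of its speed; a pose out of reach is approached as far as the arm can. A call with a gripper value outside its range is refused whole. The fingers move at their own pace and stop on an object; the grip force is fixed at half the most. Time passes only in rows, so rows that repeat a pose let the fingers close. It gives the time, the measured TCP pose, the force and the opening at its end, in the units of the state.
- arm.read_state(): the state, without advancing time (a new reading comes with each control period).
- arm.get_image(name): name is "scene" or "top" or "wrist"; returns a dict with "color" (384x512x3 uint8, red, green, blue), "range_z" (384x512 float32, mm along the optical axis (not along the pixel's ray), 0 where there is no reading), "camera_matrix" (3x3 intrinsics, pixels), "camera_from_world" (4x4, takes a point from world to camera coordinates); the wrist camera has in their place "mount" (4x4, takes a point from camera to tool coordinates, whose origin is the TCP and whose axes are the flange's). Camera axes: x right, y down, z forward; pixel columns grow to the right and rows downward; lengths in mm; the calibration is good to about 2 mm. A picture is of the moment at which its call begins: read the wrist's pose just before it.
- arm.job_done(): hands the job in, once; it reports no verdict.
The state is a dict: "clock": time; "joints": joint angles; "joint_vel": joint speeds; "joint_efforts": joint torques, N m; "position": TCP position; "ee_rot": TCP orientation; "contact_force": force on the tool from outside, world axes, zero at the start; "wrist_torque": the same for the moment, N m; "gripper_width": finger opening in mm.
Only numpy, scipy, OpenCV 4.12 (cv2) and the standard library are available. Lean on these libraries where they do the work, as an engineer would, in place of code of your own. Each camera call takes 0.05 s, during which the arm holds its last target.

## Working session

There is one attempt and no reset: what is moved stays moved. The work goes in short steps, Python scripts to look and compute and a tool call to move; the robot and the scene stay as the last step left them, time stands still between calls to the robot, and variables do not carry over. Pictures are saved under pics/ and viewed, and the job is handed in when it is done.

Besides the shell and the picture viewer there is one more tool, called after ">>>" in YAML: its name, and indented under it one key for each argument. apply_moves: Moves the arm, as the interface text tells. Its arguments: {"type":"object","properties":{"plan":{"type":"array","items":{"type":"number"}}},"required":["plan"]}

```bash
mkdir -p pics; cat > h.py <<'E'
from bench import arm
import numpy as np, cv2
def shot(n,f):
    im=arm.get_image(n); cv2.imwrite(f'pics/{f}.png',cv2.resize(im['color'][:,:,::-1],(800,600),interpolation=cv2.INTER_CUBIC)); return im
def world(im):
    K=im['camera_matrix'];T=np.linalg.inv(im['camera_from_world']);z=im['range_z'];h,w=z.shape
    u,v=np.meshgrid(np.arange(w),np.arange(h))
    P=np.stack([(u-K[0,2])/K[0,0]*z,(v-K[1,2])/K[1,1]*z,z,np.ones_like(z)],-1)
    return (P@T.T)[...,:3]
def ray(im,u,v,zz):
    K=im['camera_matrix'];T=np.linalg.inv(im['camera_from_world'])
    d=T[:3,:3]@np.array([(u-K[0,2])/K[0,0],(v-K[1,2])/K[1,1],1]);o=T[:3,3]
    return o+d*(zz-o[2])/d[2]
def proj(im,p):
    q=im['camera_from_world']@np.r_[p,1];k=im['camera_matrix']@q[:3];return k[:2]/k[2]
E
python3 - <<'E'
from h import *
s=arm.read_state();print(s)
for n in('top','scene'):
    im=shot(n,n+'0');print(n,im['camera_matrix'].tolist(),np.linalg.inv(im['camera_from_world'])[:3,3], (im['range_z']>0).mean())
    np.savez(n+'0.npz',**im)
E
```

```text
{'clock': 0.0, 'joints': array([ 1.59463025e+00,  3.85551537e-01,  6.63151960e-03, -4.55739999e-04,
       -1.19401077e+00, -2.58577344e-01]), 'joint_vel': array([ 5.18205763e-04,  7.28064692e-05,  1.88660397e-03, -2.30119459e-04,
       -4.81652462e-04,  1.57904493e-03]), 'joint_efforts': array([ 3.31896456e-05, -3.92291307e+01,  1.88393015e+01,  4.18624341e+00,
       -4.70750907e-03, -3.34586630e-06]), 'position': array([145.24227357, 607.29304895, 230.23326621]), 'ee_rot': array([ 9.93109409e-01, -1.17185829e-01, -5.94888894e-05,  1.08641772e-03]), 'contact_force': array([-0.20414512,  0.33728904,  0.35649973]), 'wrist_torque': array([ 0.02488587, -0.02860537, -0.01472679]), 'gripper_width': 85.52789303465788}
top [[477.82561742431795, 0.0, 245.62632215804177], [0.0, 477.82561742431795, 184.9990231711185], [0.0, 0.0, 1.0]] [ 169.05795493  -18.26428698 1412.40709338] 0.9957936604817709
scene [[486.6048426454694, 0.0, 258.89021352793424], [0.0, 486.6048426454694, 190.46570880678004], [0.0, 0.0, 1.0]] [1793.82458464  -51.90826333 1255.25156413] 0.9962158203125
```

View pics/top0.png

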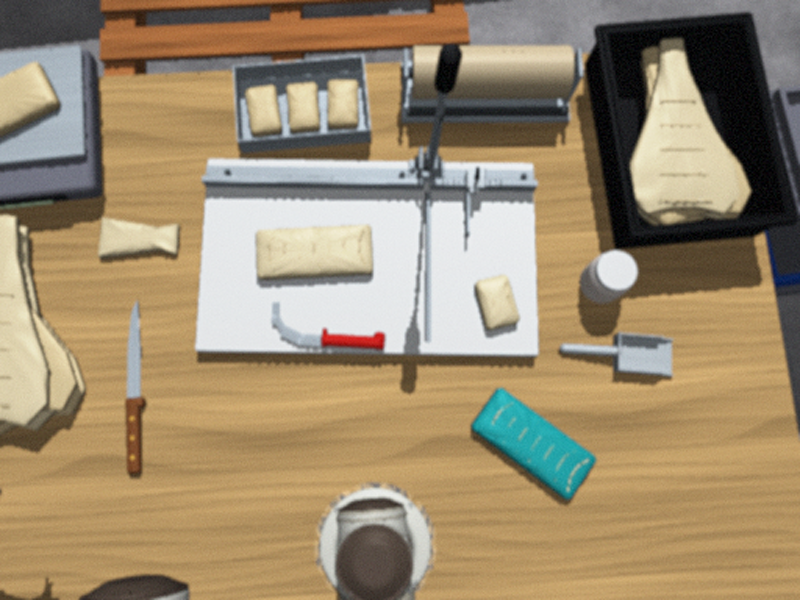

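View pics/scene0.png

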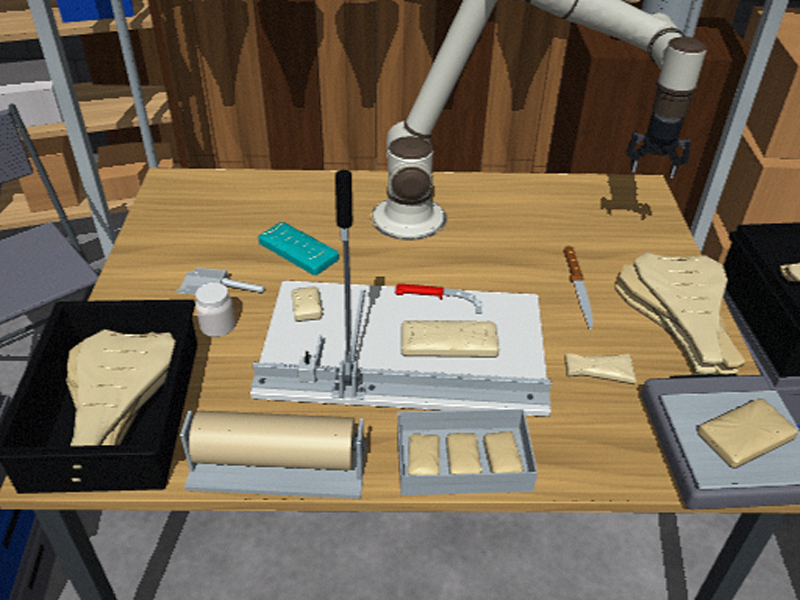

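The top view shows these candidates for the loin:
- A pale 115x55 px block on the white bed at (315,250).
- A turquoise look-alike on the bench at (533,443).
- A small portion at (497,302).
- A tail piece at (139,238).

The pale block on the bed, on the feed side, fits the description. Next I'll measure it and take an enlarged crop.

```bash
python3 - <<'E'
from h import *
im=dict(np.load('top0.npz'));c=im['color'];W=world(im)
cv2.imwrite('pics/crop0.png',cv2.resize(c[90:235,120:350,::-1],None,fx=3.4,fy=3.4,interpolation=cv2.INTER_CUBIC))
hsv=cv2.cvtColor(c,cv2.COLOR_RGB2HSV)
# bed: white mask
bed=((hsv[...,1]<25)&(hsv[...,2]>190)&(abs(W[...,2]-30)<8)).astype(np.uint8)
n,l,st,_=cv2.connectedComponentsWithStats(bed);
ii=np.argsort(-st[1:,4])[:3]+1
pts=np.argwhere(bed&(np.isin(l,ii)))[:,::-1]
B=W[pts[:,1],pts[:,0]];print('bed z',np.median(B[:,2]),'n',len(B), B.min(0),B.max(0))
r=cv2.minAreaRect(np.array([ray(im,u,v,30)[:2] for u,v in pts],np.float32));print('bed rect',r,cv2.boxPoints(r))
# fish
m=((hsv[...,0]>12)&(hsv[...,0]<35)&(hsv[...,1]>35)&(hsv[...,2]>120)).astype(np.uint8)
m[:120]=0;m[:, :135]=0;m[225:]=0;m[:,342:]=0
m=cv2.morphologyEx(m,cv2.MORPH_OPEN,np.ones((3,3)))
n,l,st,_=cv2.connectedComponentsWithStats(m)
for i in range(1,n):
    if st[i,4]<100: continue
    p=np.argwhere(l==i)[:,::-1];z=W[p[:,1],p[:,0],2]
    print(st[i],'z',np.percentile(z,[5,50,95]))
    r=cv2.minAreaRect(np.array([ray(im,u,v,58)[:2] for u,v in p],np.float32));print(r,cv2.boxPoints(r).round(1).tolist())
# fence top
f=(abs(W[...,2]-64)<4);f[:, :125]=0;f[:,350:]=0;f[:90]=0;f[130:]=0
p=W[f];print('fence z',len(p),p.min(0),p.max(0))
# face: line fit by columns
ys=[];xs=[]
for u in range(130,345,5):
    q=np.argwhere(f[:,u])[:,0]
    if len(q): 
        a=ray(im,u,q.max()+.5,64);b=ray(im,u,q.min()-.5,64);print(u,q.min(),q.max(),a[:2].round(1),b[:2].round(1))
E
```

```text
bed z 29.671914850113126 n 16015 [ 323.36493762 -340.63020374   22.00136185] [739.4542447  315.29238007  37.97402791]
bed rect ((533.4298706054688, -15.55706787109375), (637.859130859375, 380.8754577636719), 86.07244873046875) [[ 321.5943  -320.69357]
 [ 701.57526 -346.78165]
 [ 745.26544  289.57944]
 [ 365.2845   315.6675 ]]
[ 164  145   74   32 2032] z [52.83754139 59.98162802 65.47160918]
((535.376220703125, 86.12338256835938), (214.1114044189453, 88.0837173461914), 89.2590560913086) [[490.0, -20.399999618530273], [578.0, -21.5], [580.7999877929688, 192.60000610351562], [492.70001220703125, 193.6999969482422]]
[305 177  27  33 592] z [52.19988678 59.03888411 64.1959032 ]
((421.16778564453125, -248.43112182617188), (89.9267349243164, 61.508384704589844), 10.953730583190918) [[371.20001220703125, -226.8000030517578], [382.8999938964844, -287.20001220703125], [471.20001220703125, -270.1000061035156], [459.5, -209.6999969482422]]
fence z 715 [ 612.94515837 -342.04495448   60.00639787] [761.35383868 293.02866661  67.97945784]
130 112 115 [682.9 290.3] [695.5 290.2]
135 112 115 [682.1 2
[... 935 characters left out ...]
6.2]
255 115 117 [656.8 -80.3] [666.2 -80.9]
260 114 117 [656.  -95.2] [668.6 -96. ]
265 114 117 [ 655.2 -110. ] [ 667.8 -110.8]
270 114 116 [ 657.6 -125.1] [ 667.  -125.7]
275 114 117 [ 653.7 -139.8] [ 666.2 -140.6]
280 114 117 [ 652.9 -154.6] [ 665.4 -155.5]
285 114 117 [ 652.1 -169.5] [ 664.6 -170.4]
290 114 117 [ 651.3 -184.3] [ 663.8 -185.3]
295 115 117 [ 650.5 -199.2] [ 659.9 -199.9]
300 124 129 [ 612.4 -211.1] [ 631.  -212.6]
315 115 117 [ 647.3 -258.7] [ 656.7 -259.5]
320 115 118 [ 643.4 -273.3] [ 655.9 -274.3]
325 115 118 [ 642.6 -288.1] [ 655.1 -289.2]
330 115 118 [ 641.8 -303. ] [ 654.3 -304.1]
335 116 116 [ 647.3 -318.4] [ 650.4 -318.7]
340 115 118 [ 640.2 -332.7] [ 652.7 -333.9]
```

```bash
python3 - <<'E'
from h import *
im=dict(np.load('top0.npz'));W=world(im)
for v in range(104,160,3): print(v,[int(round(x)) for x in W[v,285:316:2,2]])
E
```

```text
104 [32, 28, 28, 30, 31, 32, 23, 24, 31, 24, 28, 31, 31, 31, 29, 34]
107 [33, 33, 32, 28, 35, 31, 30, 78, 79, 74, 105, 77, 78, 31, 34, 30]
110 [31, 34, 33, 37, 36, 38, 33, 79, 81, 73, 104, 79, 74, 31, 31, 28]
113 [30, 29, 30, 29, 30, 35, 34, 80, 75, 77, 108, 79, 80, 36, 33, 35]
116 [62, 61, 68, 62, 61, 72, 68, 81, 80, 79, 78, 79, 83, 65, 65, 65]
119 [49, 46, 53, 51, 51, 46, 48, 72, 79, 80, 72, 77, 80, 51, 48, 49]
122 [29, 34, 28, 34, 30, 34, 33, 58, 74, 76, 79, 26, 30, 33, 31, 34]
125 [25, 28, 31, 31, 35, 33, 30, 66, 32, 29, 26, 31, 28, 27, 24, 31]
128 [35, 30, 27, 24, 29, 28, 35, 65, 32, 26, 32, 30, 26, 31, 31, 28]
131 [27, 29, 27, 32, 29, 27, 30, 70, 27, 31, 31, 26, 23, 27, 30, 32]
134 [32, 29, 28, 34, 25, 29, 29, 67, 30, 31, 25, 29, 36, 32, 26, 33]
137 [30, 30, 35, 31, 31, 38, 26, 69, 31, 30, 35, 32, 23, 30, 32, 28]
140 [28, 27, 33, 29, 32, 25, 25, 63, 31, 29, 25, 31, 38, 28, 31, 29]
143 [34, 29, 30, 26, 34, 32, 30, 63, 26, 27, 24, 31, 29, 28, 30, 24]
146 [32, 29, 24, 33, 29, 31, 32, 70, 27, 27, 31, 30, 28, 24, 32, 22]
149 [28, 27, 28, 31, 31, 22, 29, 60, 32, 31, 29, 32, 31, 30, 29, 30]
152 [28, 31, 28, 33, 26, 32, 28, 31, 29, 30, 34, 33, 31, 28, 26, 29]
155 [29, 25, 28, 31, 30, 30, 28, 29, 33, 30, 30, 34, 28, 27, 33, 28]
158 [33, 32, 27, 30, 27, 30, 33, 29, 30, 30, 28, 30, 28, 27, 26, 27]
```

View pics/crop0.png

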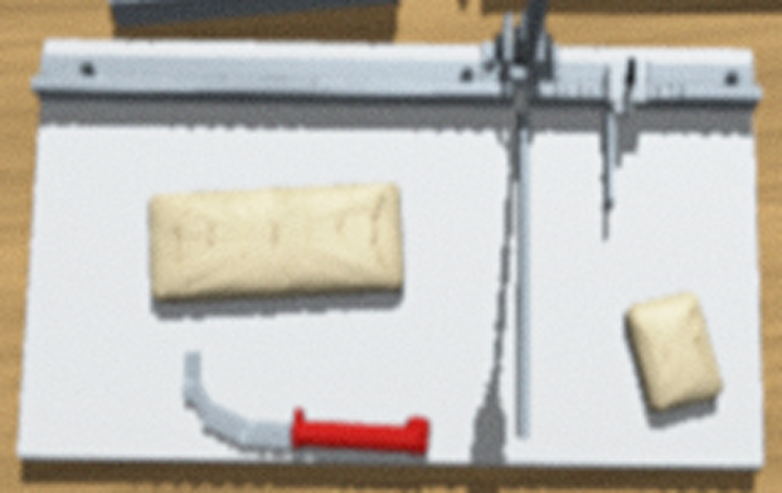

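The crop shows the stiff pale loin at crop px (275,240), with the knife slot at x≈522 and the stop plate at x≈607. Cutter pose from the bed outline, which measures 381x638 against the nominal 380x640: origin about (535, 4), yaw −3.95°, which agrees with the fence line. The loin sits at cutter (−5, 81) and is about 3° askew.

My plan is to push the long side square with two half-open fingertips until it meets the fence, then push the feed end along to the stop.

>>> apply_moves:
  plan: [0, 0.161, -0.2585, 0, 9.5, 0, 0.161, -0.2585, 0, 9.5, 0, 0.161, -0.2585, 0, 9.5, 0, 0.161, -0.2585, 0, 9.5, 0, 0.161, -0.2585, 0, 9.5, 0, 0.161, -0.2585, 0, 9.5, 0, 0.161, -0.2585, 0, 9.5, 0, 0.161, -0.2585, 0, 9.5]

```text
clock: 0.77
position: [307.3, 344.8, 231.1]
ee_rot: [0.999, -0.036, -0.0, 0.001]
contact_force: [-0.4, 1.3, 0.3]
gripper_width: 42.6
```

>>> apply_moves:
  plan: [0, 0.161, -0.2585, -0.05, 0, 0, 0.161, -0.2585, -0.05, 0, 0, 0.161, -0.2585, -0.05, 0, 0, 0.161, -0.2585, -0.05, 0, 0, 0.161, -0.2585, -0.05, 0, 0, 0.161, -0.2585, -0.05, 0, 0, 0.161, -0.2585, -0.05, 0, 0, 0.161, -0.2585, -0.05, 0]

```text
clock: 1.43
position: [468.2, 87.5, 180.1]
ee_rot: [0.999, -0.036, -0.001, 0.001]
contact_force: [0.3, 0.0, 0.1]
gripper_width: 42.5
```

```bash
python3 - <<'E'
from h import *
s=arm.read_state();print(s['clock'],s['position'],s['ee_rot'],s['contact_force'],s['gripper_width'],s['joints'])
shot('wrist','w1');im=shot('top','t1');print(np.degrees(2*np.arctan2(s['ee_rot'][1],s['ee_rot'][0])))
E
```

```text
1.4333 [468.24042186  87.4958458  180.05301542] [ 9.99340488e-01 -3.62946748e-02 -9.32527051e-04  6.44988994e-04] [0.26807244 0.01326175 0.14145874] 42.494655070063864 [ 5.26898806e-01  1.80730569e-01 -4.20407335e-01  1.15011495e-04
 -9.71924138e-01  9.71227237e-01]
-4.159979715375036
```

View pics/w1.png

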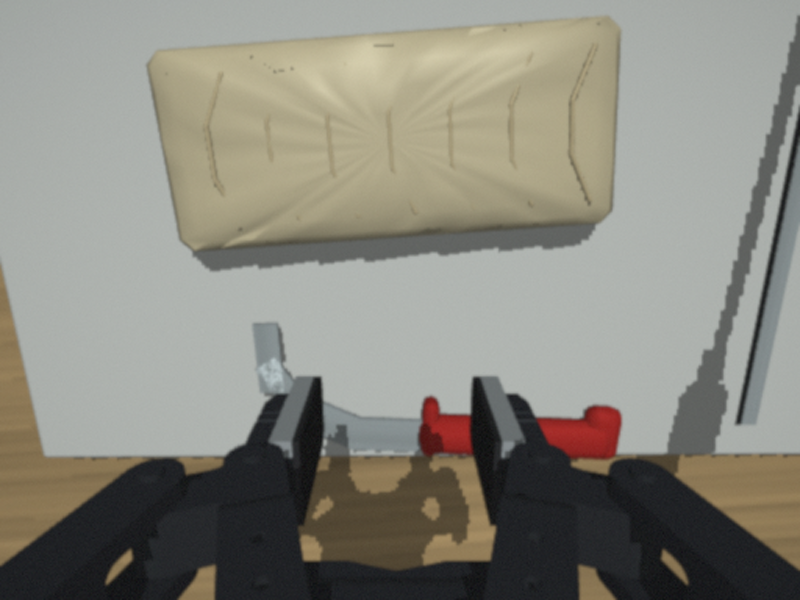

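View pics/t1.png

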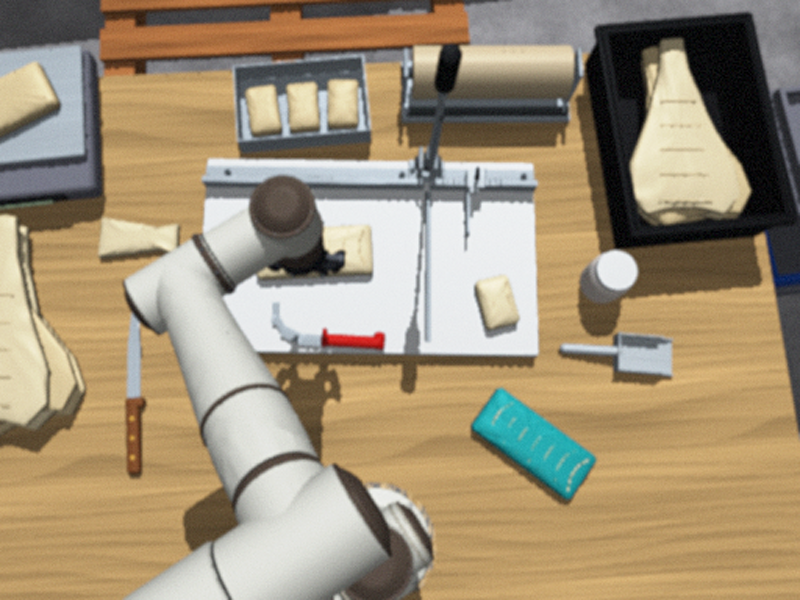

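The wrist view shows the loin square ahead at (385,130). The near bed edge is level, so the tool is aligned with the bed. The hook knife's tip at (268,330) is close to where the left finger will land, so I'll check that clearance before going down.

```bash
python3 - <<'E'
from h import *
im=dict(np.load('top0.npz'))
o=np.array([534.8,4.4]);a=np.radians(-3.95);R=np.array([[np.cos(a),-np.sin(a)],[np.sin(a),np.cos(a)]])
for n,(u,v),z in[('hook tip L',(184,353),40),('hook tip R',(201,353),40),('tip mid',(187,400),40),('bladeR',(290,422),40),('handle top',(300,410),45),('loin near L',(157,300),45),('loin near R',(400,290),45),('stop tip',(606,238),67),('stop base',(609,100),67)]:
    p=ray(im,120+u/3.4-.3,90+v/3.4-.3,z);print(n,p[:2].round(0),((p[:2]-o)@R).round(0))
E
```

```text
hook tip L [444. 169.] [-101.  158.]
hook tip R [444. 155.] [-101.  144.]
tip mid [403. 168.] [-142.  154.]
bladeR [380.  81.] [-160.   65.]
handle top [389.  71.] [-150.   57.]
loin near L [491. 191.] [-56. 183.]
loin near R [489. -19.] [-44. -26.]
stop tip [ 520. -197.] [  -1. -202.]
stop base [ 644. -210.] [ 123. -206.]
```

>>> apply_moves:
  plan: [0, 0, 0, -0.04, 0, 0, 0, 0, -0.08, 0, 0, 0, 0, -0.11, 0, 0, 0, 0, -0.13, 0, 0, 0, 0, -0.139, 0, 0, 0, 0, -0.139, 0]

```text
clock: 2.03
position: [466.0, 90.9, 40.6]
ee_rot: [0.999, -0.034, -0.002, 0.001]
contact_force: [-0.4, -0.3, 0.1]
gripper_width: 42.8
```

>>> apply_moves:
  plan: [0, 0.007, -0.0005, 0, 0, 0, 0.014, -0.001, 0, 0, 0, 0.021, -0.0014, 0, 0, 0, 0.028, -0.0019, 0, 0, 0, 0.035, -0.0024, 0, 0, 0, 0.042, -0.0029, 0, 0, 0, 0.049, -0.0034, 0, 0, 0, 0.056, -0.0039, 0, 0]

```text
clock: 2.7
position: [523.8, 86.5, 42.4]
ee_rot: [0.999, -0.035, -0.0, 0.0]
contact_force: [-3.1, -0.2, 3.8]
gripper_width: 42.9
```

```bash
python3 - <<'E'
from h import *
s=arm.read_state();print(s['clock'],s['position'],s['contact_force'],s['wrist_torque'],s['gripper_width'])
shot('wrist','w2');shot('scene','s2')
E
```

```text
2.7 [523.7543444   86.54100861  42.39853385] [-3.14890162 -0.21815647  3.83847006] [0.07003854 1.05846342 0.00889541] 42.88876130016912
```

View pics/w2.png

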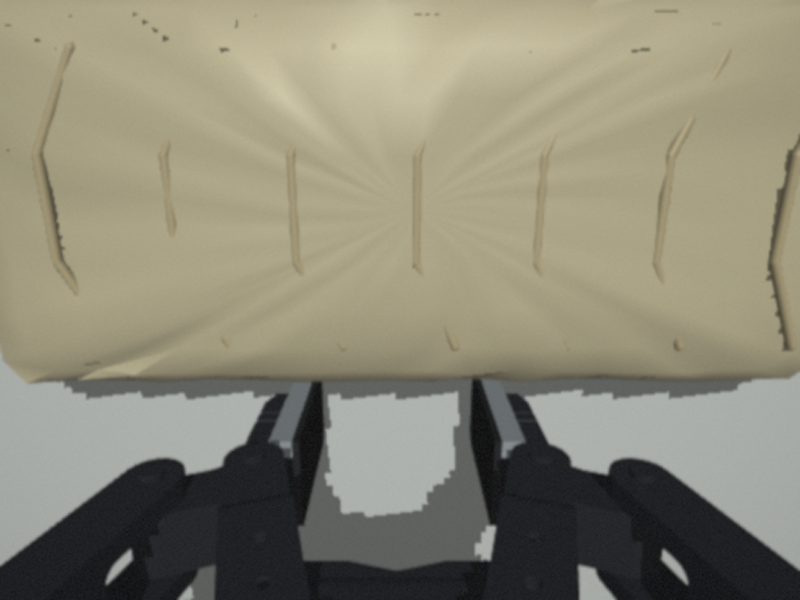

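View pics/s2.png

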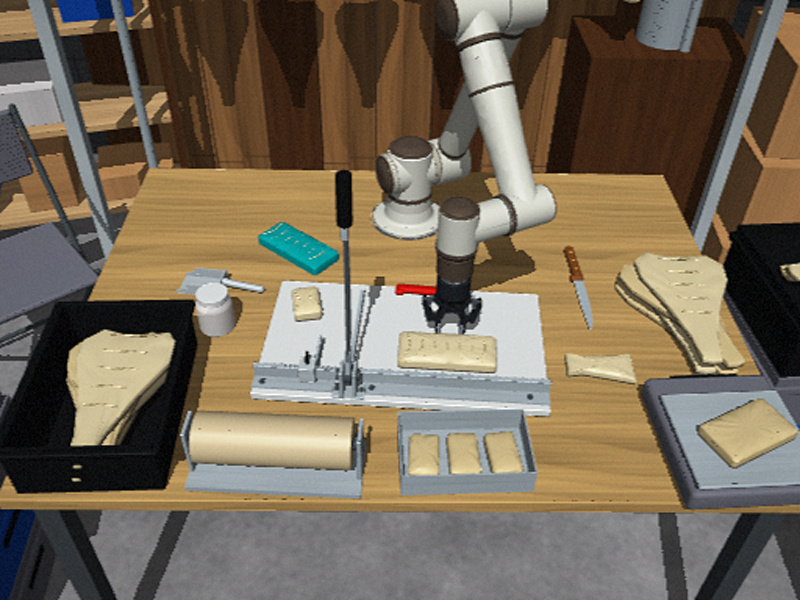

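The loin's near edge at wrist row 378 is level and bears on both fingertips. I'll keep going to the fence, slowing down at the end.

>>> apply_moves:
  plan: [0, 0.006, -0.0004, 0, 0, 0, 0.012, -0.0008, 0, 0, 0, 0.018, -0.0012, 0, 0, 0, 0.023, -0.0016, 0, 0, 0, 0.027, -0.0019, 0, 0, 0, 0.03, -0.0021, 0, 0, 0, 0.032, -0.0022, 0, 0, 0, 0.034, -0.0024, 0, 0]

```text
clock: 3.47
position: [557.5, 84.5, 42.1]
ee_rot: [0.999, -0.035, -0.0, -0.0]
contact_force: [-1.7, 0.9, -1.2]
gripper_width: 42.4
```

>>> apply_moves:
  plan: [0, 0.001, -0.0001, 0, 0, 0, 0.002, -0.0001, 0, 0]

```text
clock: 3.63
position: [559.4, 84.4, 42.2]
ee_rot: [0.999, -0.035, -0.0, 0.0]
contact_force: [-1.4, 0.3, -0.7]
gripper_width: 42.8
```

>>> apply_moves:
  plan: [0, 0.001, -0.0001, 0, 0, 0, 0.002, -0.0001, 0, 0]

```text
clock: 3.8
position: [561.4, 84.3, 42.3]
ee_rot: [0.999, -0.034, -0.0, 0.0]
contact_force: [-1.6, 0.1, 0.3]
gripper_width: 42.5
```

>>> apply_moves:
  plan: [0, 0.001, -0.0001, 0, 0, 0, 0.002, -0.0001, 0, 0]

```text
clock: 3.97
position: [563.4, 84.3, 42.3]
ee_rot: [0.999, -0.034, 0.0, 0.0]
contact_force: [-1.9, 0.1, -0.3]
gripper_width: 42.7
```

>>> apply_moves:
  plan: [0, 0.001, -0.0001, 0, 0, 0, 0.002, -0.0001, 0, 0]

```text
clock: 4.13
position: [564.9, 84.1, 42.3]
ee_rot: [0.999, -0.034, -0.001, 0.0]
contact_force: [-5.5, 2.1, 2.9]
gripper_width: 42.6
```

>>> apply_moves:
  plan: [0, 0.001, -0.0001, 0, 0, 0, 0.002, -0.0001, 0, 0]

```text
clock: 4.3
position: [565.0, 84.0, 42.3]
ee_rot: [0.999, -0.035, -0.003, 0.0]
contact_force: [-11.2, 3.9, 6.1]
gripper_width: 43.4
```

```bash
python3 - <<'E'
from h import *
s=arm.read_state();print(s['clock'],s['position'],s['contact_force'])
im=shot('scene','s3');np.savez('s3.npz',**im)
cv2.imwrite('pics/s3c.png',cv2.resize(im['color'][180:270,150:370,::-1],None,fx=3.6,fy=3.6,interpolation=cv2.INTER_CUBIC))
E
```

```text
4.3 [564.96804706  83.99338447  42.33792569] [-11.16750329   3.89831276   6.06908822]
```

View pics/s3c.png

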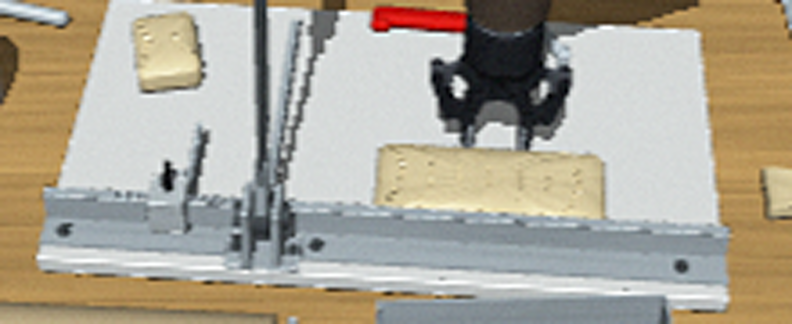

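The hand stopped at x=565 (cutter x 24.6, expected about 24) with 11 N, so the loin is on the fence. Now I'll back off, lift, and go round to the feed end with the jaws turned a quarter turn.

>>> apply_moves:
  plan: [0, -0.01, 0.0007, 0, 0, 0, -0.03, 0.002, 0, 0, 0, -0.03, 0.002, 0.03, 0, 0, -0.03, 0.002, 0.07, 0, 0, -0.03, 0.002, 0.1, 0]

```text
clock: 4.77
position: [538.4, 86.3, 145.1]
ee_rot: [0.999, -0.034, 0.002, -0.0]
contact_force: [1.3, 0.8, 0.5]
gripper_width: 42.6
```

>>> apply_moves:
  plan: [0, 0.044, 0.069, 0, -50, 0, 0.044, 0.069, 0, -50, 0, 0.044, 0.069, 0, -50, 0, 0.044, 0.069, 0, -50, 0, 0.044, 0.069, 0, -50, 0, 0.044, 0.069, 0, -50, 0, 0.044, 0.069, 0, -50, 0, 0.044, 0.069, 0, -50]

```text
clock: 5.43
position: [582.0, 155.3, 142.8]
ee_rot: [0.891, -0.454, 0.001, -0.001]
contact_force: [-0.2, -0.7, 0.6]
gripper_width: 42.7
```

>>> apply_moves:
  plan: [0, 0.044, 0.069, 0, -40, 0, 0.044, 0.069, 0, -40, 0, 0.044, 0.069, 0, -40, 0, 0.044, 0.069, 0, -40, 0, 0.044, 0.069, 0, -40, 0, 0.044, 0.069, 0, -40, 0, 0.044, 0.069, 0, -40, 0, 0.044, 0.069, 0, -40]

```text
clock: 6.1
position: [625.6, 224.1, 142.5]
ee_rot: [-0.684, 0.73, -0.0, 0.001]
contact_force: [0.5, -0.6, -0.1]
gripper_width: 42.3
```

```bash
python3 - <<'E'
from h import *
s=arm.read_state();print(s['clock'],s['position'],s['contact_force'],s['joints'])
shot('wrist','w4');im=shot('top','t4')
E
```

```text
6.1 [625.63977317 224.12516044 142.52327042] [ 0.54405223 -0.64202185 -0.06980353] [ 5.86958825e-01  5.17813449e-01 -6.78945236e-03  3.33602778e-04
 -1.04507152e+00 -6.52030969e-01]
```

View pics/w4.png

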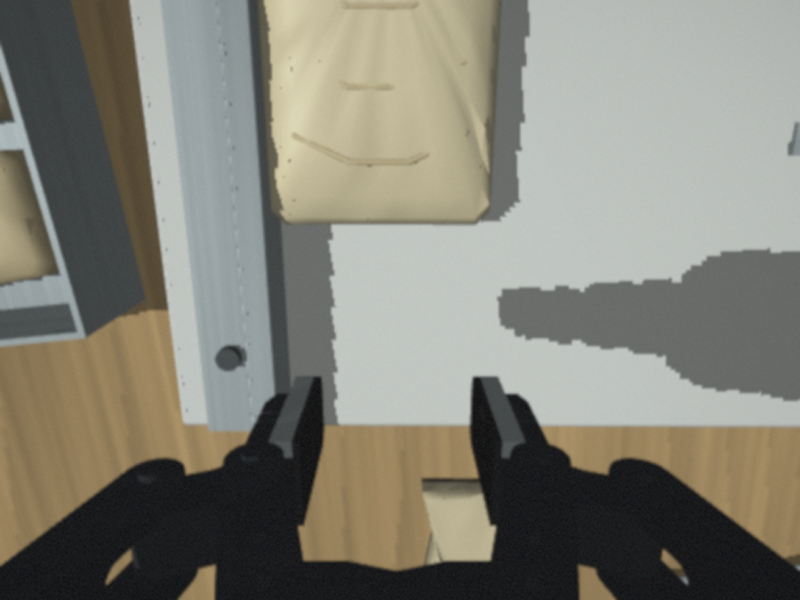

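View pics/t4.png

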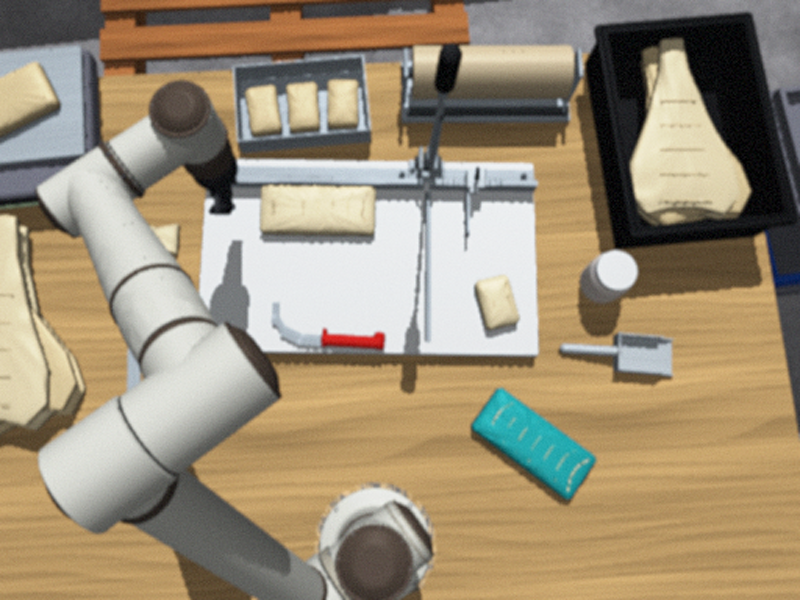

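The top view shows the loin along the fence at (318,210), and the wrist view shows its feed end square at row 222, centred ahead of the fingers. I'll go down and push towards −y.

>>> apply_moves:
  plan: [0, 0, 0, -0.035, 0, 0, 0, 0, -0.07, 0, 0, 0, 0, -0.09, 0, 0, 0, 0, -0.1, 0, 0, 0, 0, -0.1, 0]

```text
clock: 6.62
position: [624.1, 223.2, 39.6]
ee_rot: [-0.683, 0.731, 0.0, -0.002]
contact_force: [0.9, 0.2, -0.2]
gripper_width: 42.9
```

>>> apply_moves:
  plan: [0, -0.0005, -0.008, 0, 0, 0, -0.001, -0.016, 0, 0, 0, -0.0015, -0.024, 0, 0, 0, -0.002, -0.032, 0, 0, 0, -0.0025, -0.04, 0, 0, 0, -0.003, -0.048, 0, 0, 0, -0.0035, -0.056, 0, 0, 0, -0.004, -0.064, 0, 0]

```text
clock: 7.28
position: [622.3, 161.1, 44.3]
ee_rot: [-0.682, 0.731, -0.0, 0.003]
contact_force: [-1.7, 5.8, 3.4]
gripper_width: 42.7
```

```bash
python3 - <<'E'
from h import *
s=arm.read_state();print(s['clock'],s['position'],s['contact_force'],s['wrist_torque'])
shot('wrist','w5')
E
```

```text
7.2833 [622.30488725 161.09926073  44.27823864] [-1.67983254  5.84688697  3.42245044] [ 1.82857239  0.71611257 -0.03493954]
```

View pics/w5.png

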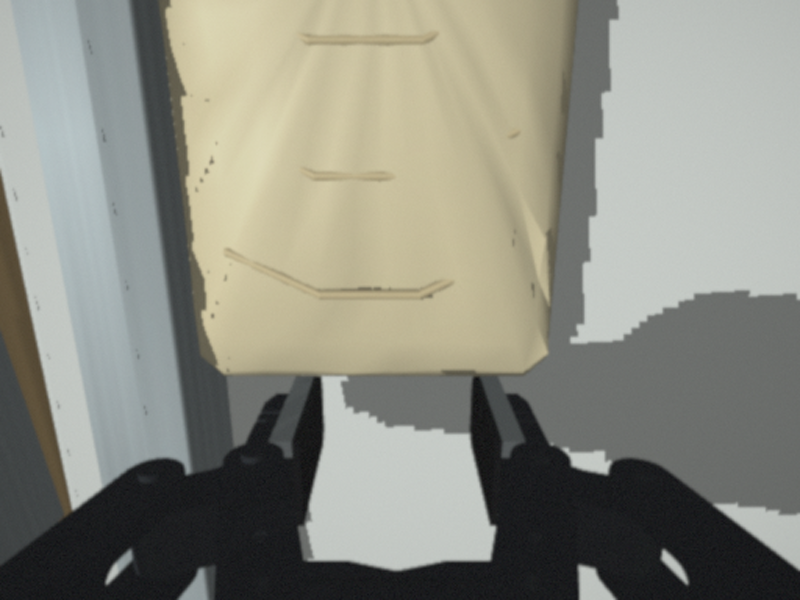

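Both fingertips bear on the end at row 373, and the loin still runs along the fence. I'll continue.

>>> apply_moves:
  plan: [0, -0.0005, -0.008, 0, 0, 0, -0.001, -0.016, 0, 0, 0, -0.0015, -0.024, 0, 0, 0, -0.002, -0.032, 0, 0, 0, -0.0025, -0.04, 0, 0, 0, -0.003, -0.048, 0, 0, 0, -0.0035, -0.056, 0, 0, 0, -0.004, -0.064, 0, 0]

```text
clock: 8.0
position: [617.9, 97.5, 44.1]
ee_rot: [-0.682, 0.731, 0.0, 0.002]
contact_force: [-3.9, 9.1, 6.2]
gripper_width: 42.4
```

>>> apply_moves:
  plan: [0, -0.0005, -0.008, 0, 0, 0, -0.001, -0.016, 0, 0, 0, -0.0015, -0.023, 0, 0, 0, -0.002, -0.03, 0, 0, 0, -0.0024, -0.036, 0, 0, 0, -0.0028, -0.042, 0, 0, 0, -0.003, -0.046, 0, 0, 0, -0.0032, -0.049, 0, 0]

```text
clock: 8.67
position: [614.7, 48.0, 43.9]
ee_rot: [-0.682, 0.731, -0.0, 0.002]
contact_force: [-2.4, 8.1, 5.8]
gripper_width: 42.6
```

```bash
python3 - <<'E'
from h import *
s=arm.read_state();print(s['clock'],s['position'],s['contact_force'],s['wrist_torque'])
shot('wrist','w6');im=shot('top','t6')
cv2.imwrite('pics/t6c.png',cv2.resize(im['color'][90:235,120:350,::-1],None,fx=3.4,fy=3.4,interpolation=cv2.INTER_CUBIC))
E
```

```text
8.6667 [614.69841057  47.97579176  43.92018834] [-2.35481047  8.1117811   5.77875598] [2.19686761 0.85606286 0.04018624]
```

View pics/w6.png

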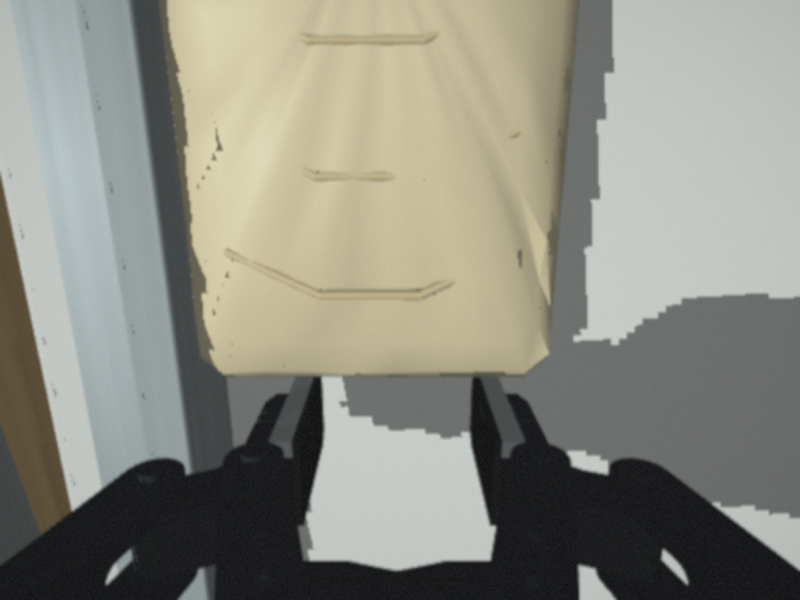

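View pics/t6c.png

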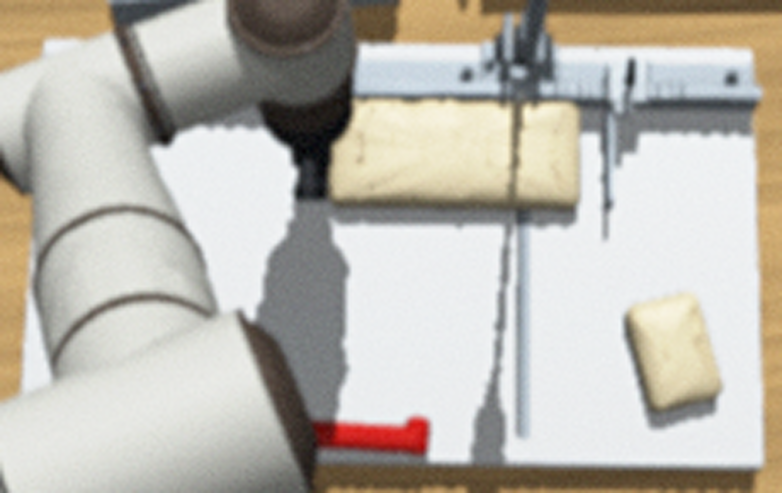

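The crop shows the loin's end at x≈580 and the stop at x≈603, so the gap is about 20 mm. I'll slow down for the rest.

>>> apply_moves:
  plan: [0, -0.0003, -0.004, 0, 0, 0, -0.0005, -0.008, 0, 0, 0, -0.0008, -0.012, 0, 0, 0, -0.001, -0.015, 0, 0, 0, -0.0011, -0.017, 0, 0]

```text
clock: 9.18
position: [613.7, 30.8, 43.7]
ee_rot: [-0.682, 0.731, -0.0, 0.001]
contact_force: [-2.3, 6.9, 5.1]
gripper_width: 42.8
```

>>> apply_moves:
  plan: [0, -0.0001, -0.001, 0, 0, 0, -0.0001, -0.002, 0, 0]

```text
clock: 9.35
position: [613.5, 29.0, 43.7]
ee_rot: [-0.682, 0.731, -0.0, 0.001]
contact_force: [-1.5, 7.6, 5.7]
gripper_width: 43.2
```

>>> apply_moves:
  plan: [0, -0.0001, -0.001, 0, 0, 0, -0.0001, -0.002, 0, 0]

```text
clock: 9.52
position: [613.4, 27.1, 43.7]
ee_rot: [-0.682, 0.731, -0.0, 0.001]
contact_force: [-3.2, 7.0, 5.5]
gripper_width: 42.6
```

>>> apply_moves:
  plan: [0, -0.0001, -0.001, 0, 0, 0, -0.0001, -0.002, 0, 0]

```text
clock: 9.68
position: [613.3, 25.1, 43.7]
ee_rot: [-0.682, 0.731, -0.0, 0.001]
contact_force: [-2.5, 7.9, 4.3]
gripper_width: 42.5
```

>>> apply_moves:
  plan: [0, -0.0001, -0.001, 0, 0, 0, -0.0001, -0.002, 0, 0]

```text
clock: 9.85
position: [613.3, 24.9, 43.7]
ee_rot: [-0.682, 0.731, 0.0, 0.003]
contact_force: [-4.9, 17.7, 5.5]
gripper_width: 42.9
```

>>> apply_moves:
  plan: [0, -0.0001, -0.001, 0, 0, 0, -0.0001, -0.002, 0, 0]

```text
clock: 10.02
position: [613.4, 24.8, 43.8]
ee_rot: [-0.682, 0.731, 0.001, 0.004]
contact_force: [-5.4, 24.0, 6.6]
gripper_width: 42.6
```

>>> apply_moves:
  plan: [0, -0.0001, -0.001, 0, 0, 0, -0.0001, -0.002, 0, 0]

```text
clock: 10.18
position: [613.4, 24.7, 43.8]
ee_rot: [-0.682, 0.731, 0.001, 0.005]
contact_force: [-6.9, 30.5, 6.8]
gripper_width: 42.6
```

The hand has stopped dead at cutter y ≈ 26 with the force rising to 30 N, so the loin is on the stop. I'll draw back and look.

>>> apply_moves:
  plan: [0, 0.0003, 0.006, 0, 0, 0, 0.001, 0.02, 0, 0, 0, 0.002, 0.04, 0, 0, 0, 0.002, 0.04, 0.03, 0, 0, 0.002, 0.04, 0.07, 0, 0, -0.02, 0.06, 0.11, 0, 0, -0.05, 0.09, 0.13, 0, 0, -0.08, 0.12, 0.13, 0]

```text
clock: 10.85
position: [543.1, 129.8, 175.3]
ee_rot: [-0.681, 0.732, -0.002, 0.004]
contact_force: [1.4, 1.6, 0.4]
gripper_width: 42.9
```

>>> apply_moves:
  plan: [0, -0.04, 0.03, 0, 0, 0, -0.08, 0.06, 0, 0, 0, -0.1, 0.09, 0, 0, 0, -0.1, 0.12, 0, 0, 0, -0.1, 0.15, 0, 0, 0, -0.1, 0.15, 0, 0]

```text
clock: 11.35
position: [441.2, 283.8, 171.5]
ee_rot: [-0.684, 0.729, -0.0, 0.001]
contact_force: [0.8, 0.0, -0.3]
gripper_width: 42.8
```

```bash
cat > chk.py <<'E'
from h import *
import sys
n=sys.argv[1]
s=arm.read_state();print(s['clock'],s['position'],s['contact_force'])
im=shot('top',n);np.savez(n+'.npz',**im)
cv2.imwrite(f'pics/{n}c.png',cv2.resize(im['color'][100:190,190:340,::-1],None,fx=5.3,fy=5.3,interpolation=cv2.INTER_CUBIC))
W=world(im);c=im['color'];hsv=cv2.cvtColor(c,cv2.COLOR_RGB2HSV)
m=((hsv[...,0]>12)&(hsv[...,0]<35)&(hsv[...,1]>35)&(hsv[...,2]>100)).astype(np.uint8)
m[:112]=0;m[:, :135]=0;m[168:]=0;m[:,342:]=0
k,l,st,_=cv2.connectedComponentsWithStats(m)
o=np.array([534.8,4.4]);a=np.radians(-3.95);R=np.array([[np.cos(a),-np.sin(a)],[np.sin(a),np.cos(a)]])
allp=np.argwhere(m)[:,::-1]
print([x.tolist() for x in st if x[4]>50])
# near edge per column & end edges, in cutter axes
ne=[];nf=[]
for u in range(allp[:,0].min()+4,allp[:,0].max()-3):
    q=np.argwhere(m[:,u])[:,0]
    if len(q)>15:
        ne.append(((ray(im,u,q.max()+.5,45)[:2]-o)@R)); nf.append((ray(im,u,q.min()-.5,58)[:2]-o)@R)
for nm,e in(('near',np.array(ne)),('fence side',np.array(nf))):
    p=np.polyfit(e[:,1],e[:,0],1);r=e[:,0]-np.polyval(p,e[:,1]);g=abs(r)<4;p=np.polyfit(e[g,1],e[g,0],1)
    print(nm,'y',e[:,1].min().round(),e[:,1].max().round(),'slope deg',np.degrees(p[0]).round(2),'x at y=-200,0',np.polyval(p,[-200,0]).round(1))
f=(abs(W[...,2]-64)<4);fa=[]
for u in range(130,295):
    if 255<u<282: continue
    q=np.argwhere(f[100:124,u])[:,0]+100
    if len(q): fa.append((ray(im,u,q.max()+.5,62)[:2]-o)@R)
fa=np.array(fa);p=np.polyfit(fa[:,1],fa[:,0],1);g=abs(fa[:,0]-np.polyval(p,fa[:,1]))<5;p=np.polyfit(fa[g,1],fa[g,0],1);print('fence face slope',np.degrees(p[0]).round(2),np.polyval(p,[-200,0]).round(1))
E
python3 chk.py t7
```

```text
11.35 [441.15049108 283.80520384 171.48151901] [ 0.76179912  0.02353574 -0.34072747]
[[0, 0, 512, 384, 194526], [225, 119, 73, 32, 2074]]
near y -202.0 -0.0 slope deg 0.52 x at y=-200,0 [34.5 36.3]
fence side y -202.0 1.0 slope deg 0.25 x at y=-200,0 [125.4 126.2]
fence face slope 1.92 [116.1 122.8]
```

View pics/t7.png

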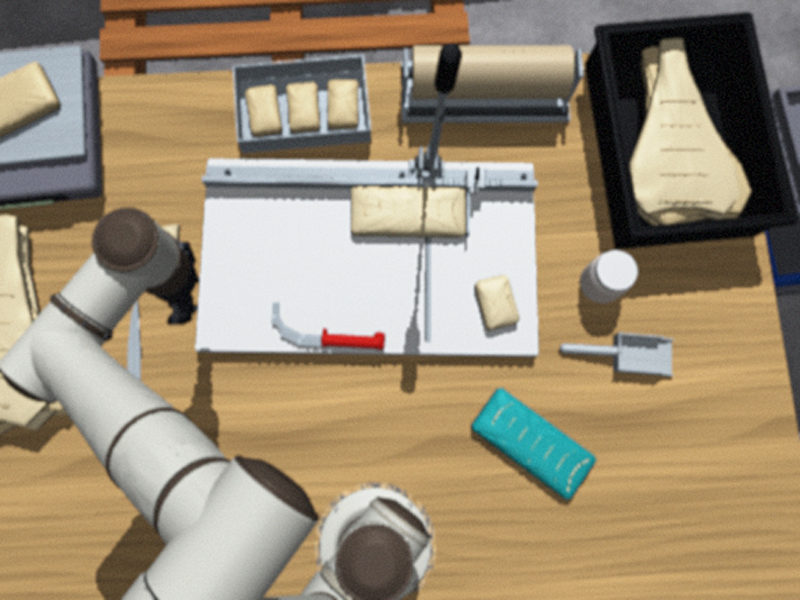

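View pics/t7c.png

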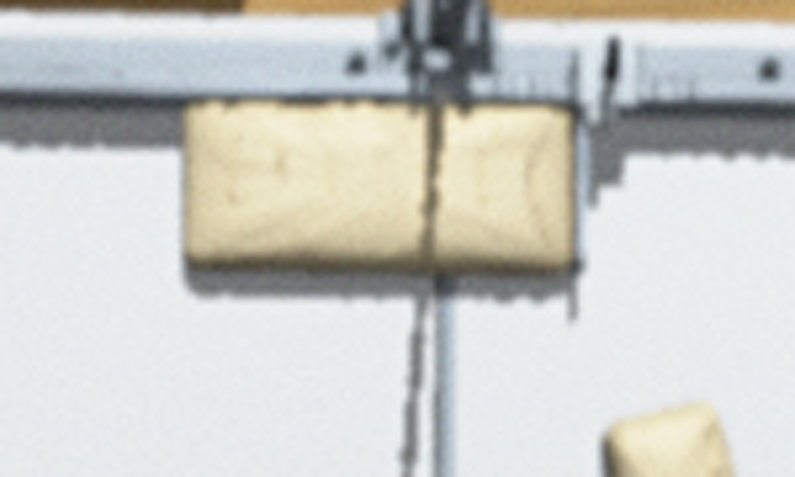

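The top view shows the loin in the corner: its long side is along the fence at row 186 and its end is against the stop at x≈467. The near edge measures cutter x 34.5–36.3 (expected 35). To remove the apparent 0.5° of slope I'll give the long side a light confirming nudge, with the hand on the feed side of the knife at cutter y ≈ −65.

>>> apply_moves:
  plan: [0, 0.01, -0.04, 0, 50, 0, 0.02, -0.08, 0, 50, 0, 0.03, -0.11, 0, 50, 0, 0.04, -0.14, 0, 50, 0, 0.045, -0.17, 0, 50, 0, 0.045, -0.17, 0, 50, 0, 0.045, -0.17, 0, 50, 0, 0.045, -0.17, 0, 50]

```text
clock: 12.07
position: [485.6, 107.2, 170.7]
ee_rot: [0.928, -0.374, -0.0, 0.001]
contact_force: [-0.5, 0.1, -0.3]
gripper_width: 42.7
```

>>> apply_moves:
  plan: [0, 0.01, -0.03, 0, 40, 0, 0.02, -0.06, 0, 40, 0, 0.03, -0.09, 0, 40, 0, 0.035, -0.12, 0, 40, 0, 0.035, -0.15, 0, 40, 0, 0.035, -0.174, 0, 40, 0, 0.035, -0.174, 0, 40, 0, 0.035, -0.174, 0, 40]

```text
clock: 12.73
position: [520.0, -66.6, 170.6]
ee_rot: [0.999, -0.037, -0.001, 0.0]
contact_force: [-1.0, 0.1, 0.7]
gripper_width: 42.6
```

```bash
python3 - <<'E'
from h import *
s=arm.read_state();print(s['clock'],s['position'],s['ee_rot'],s['contact_force'],s['joints'])
shot('wrist','w8')
E
```

```text
12.7333 [520.04915349 -66.64293946 170.61499795] [ 9.99318162e-01 -3.69153530e-02 -6.31499147e-04  2.63308867e-04] [-0.99796407  0.13379319  0.71683585] [ 1.82403868e-01  2.69916077e-01 -3.26079645e-01  2.88777045e-04
 -9.76147945e-01  1.31438302e+00]
```

View pics/w8.png

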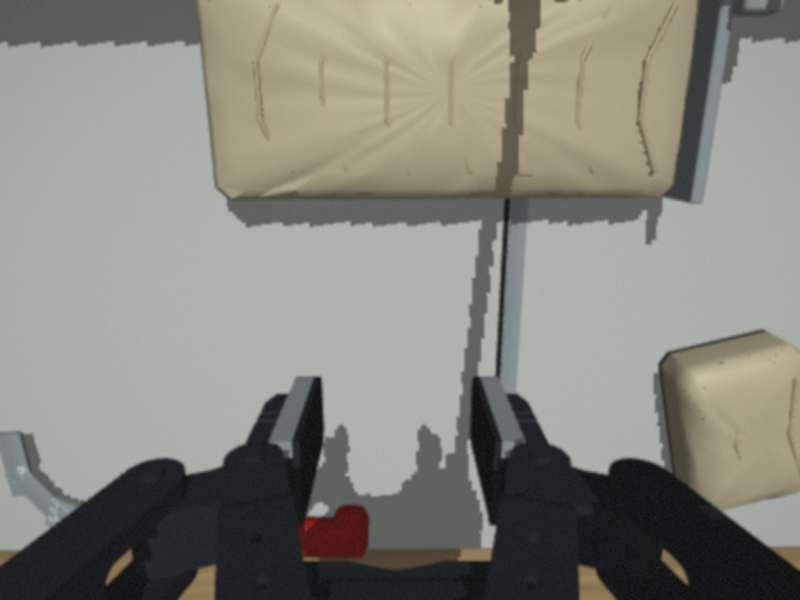

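Here the loin's near edge is level at row 198, the same as the bed edge at row 548, and its end sits at the stop plate at (690,190). Now the light nudge.

>>> apply_moves:
  plan: [0, 0, 0, -0.04, 0, 0, 0, 0, -0.08, 0, 0, 0, 0, -0.11, 0, 0, 0, 0, -0.126, 0, 0, 0.008, -0.0005, -0.126, 0, 0, 0.016, -0.001, -0.126, 0, 0, 0.024, -0.0016, -0.126, 0, 0, 0.03, -0.002, -0.126, 0]

```text
clock: 13.45
position: [554.0, -66.0, 46.9]
ee_rot: [0.999, -0.034, 0.002, -0.0]
contact_force: [0.2, -0.1, 0.4]
gripper_width: 42.8
```

>>> apply_moves:
  plan: [0, 0.001, -0.0001, 0, 0, 0, 0.002, -0.0001, 0, 0]

```text
clock: 13.62
position: [554.1, -66.4, 46.0]
ee_rot: [0.999, -0.035, 0.001, -0.0]
contact_force: [-0.2, 0.3, -0.1]
gripper_width: 42.4
```

>>> apply_moves:
  plan: [0, 0.001, -0.0001, 0, 0, 0, 0.002, -0.0001, 0, 0]

```text
clock: 13.78
position: [554.6, -66.7, 45.4]
ee_rot: [0.999, -0.035, -0.0, -0.0]
contact_force: [-2.2, -0.2, 1.2]
gripper_width: 42.6
```

>>> apply_moves:
  plan: [0, 0.001, -0.0001, 0, 0, 0, 0.002, -0.0001, 0, 0]

```text
clock: 13.95
position: [554.6, -66.9, 44.8]
ee_rot: [0.999, -0.035, -0.003, 0.0]
contact_force: [-7.4, 1.4, 5.5]
gripper_width: 42.9
```

>>> apply_moves:
  plan: [0, 0.001, -0.0001, 0, 0, 0, 0.001, -0.0001, 0, 0]

```text
clock: 14.12
position: [554.5, -67.0, 44.5]
ee_rot: [0.999, -0.035, -0.004, 0.0]
contact_force: [-7.0, 2.2, 5.1]
gripper_width: 42.5
```

It gave no ground under the nudge, so the loin was already on the fence. I'll draw back, lift and move clear.

>>> apply_moves:
  plan: [0, -0.008, 0.0005, 0, 0, 0, -0.025, 0.002, 0, 0, 0, -0.04, 0.003, 0, 0, 0, -0.04, 0.003, 0.03, 0, 0, -0.04, 0.003, 0.07, 0, 0, -0.04, 0.003, 0.11, 0, 0, -0.05, 0.03, 0.13, 0, 0, -0.05, 0.06, 0.13, 0]

```text
clock: 14.78
position: [510.4, -6.8, 180.8]
ee_rot: [0.999, -0.036, 0.006, -0.001]
contact_force: [0.9, 0.8, -0.6]
gripper_width: 42.8
```

>>> apply_moves:
  plan: [0, -0.02, 0.04, 0, 0, 0, -0.04, 0.08, 0, 0, 0, -0.05, 0.12, 0, 0, 0, -0.06, 0.16, 0, 0, 0, -0.06, 0.2, 0, 0, 0, -0.06, 0.24, 0, 0, 0, -0.06, 0.28, 0, 0, 0, -0.06, 0.28, 0, 0]

```text
clock: 15.45
position: [449.1, 279.9, 175.4]
ee_rot: [1.0, -0.031, 0.002, -0.002]
contact_force: [-0.1, -0.1, 0.3]
gripper_width: 42.8
```

```bash
python3 chk.py t9; python3 - <<'E'
from h import *
im=arm.get_image('scene')
cv2.imwrite('pics/s9c.png',cv2.resize(im['color'][100:280,110:410,::-1],None,fx=2.66,fy=2.66,interpolation=cv2.INTER_CUBIC))
E
```

```text
15.45 [449.05237969 279.90292585 175.35227222] [-0.0893657  -0.13699257  0.27583419]
[[0, 0, 512, 384, 194533], [225, 119, 73, 33, 2068]]
near y -202.0 -0.0 slope deg 0.4 x at y=-200,0 [34.6 36.1]
fence side y -202.0 1.0 slope deg 0.31 x at y=-200,0 [125.2 126.3]
fence face slope 1.99 [116.1 123. ]
```

View pics/t9c.png

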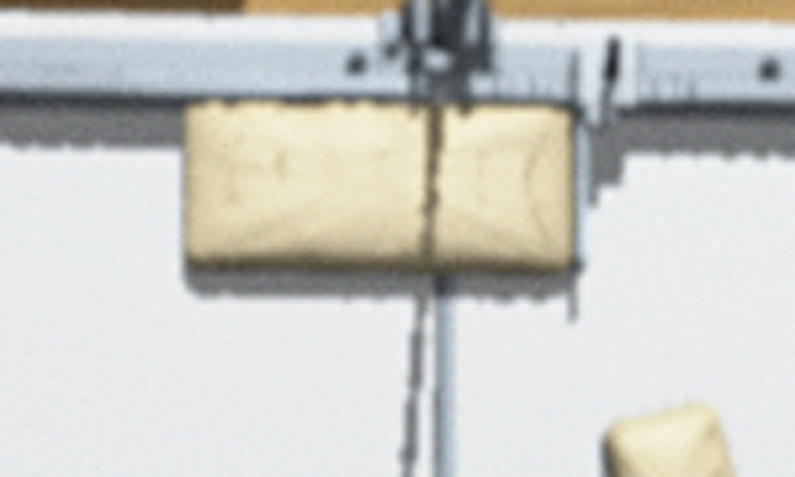

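View pics/s9c.png

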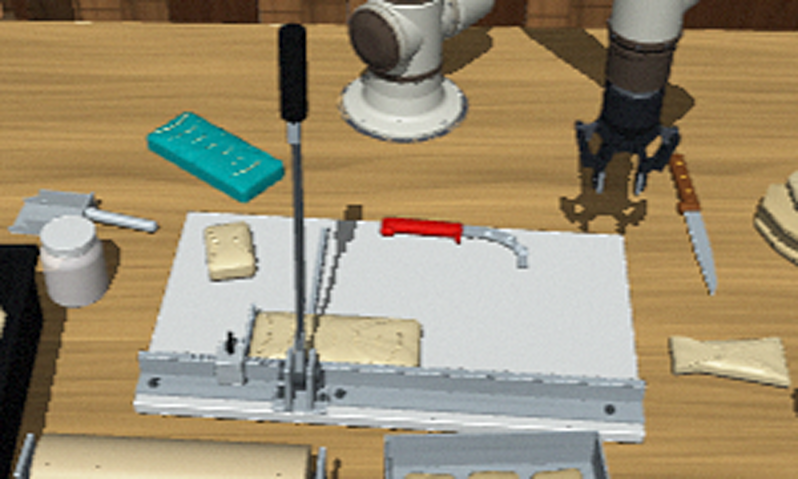

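The top crop shows the loin in the corner of fence and stop, with its end at x≈575 on the plate. The scene crop shows it flat and the knife upright at (293,180). The hand is clear at (640,150) and the bystanders look undisturbed. Handing in.

```bash
python3 -c "
from bench import arm
print(arm.job_done())"
```

```text
the job is handed in; nothing more can be done
None
```

The loin now lies in the corner of the fence and the portion stop, and I handed the job in at about 15.5 s. I used two half-open fingertips to push its long side square onto the fence. I then pushed its feed end along the fence to the stop, and finished with a light confirming nudge on the long side.

**Contact with fence and stop:**
- **Fence:** the hand stopped at cutter x 24.6 on the first push, and at the same place on the nudge, where the loin did not move. I expected about 24.
- **Stop:** the hand halted at cutter y about 26 with the force rising to 30 N, which matches the expected position.

**Last pictures:** the loin is flat with its near side at cutter x 34.6–36.1 (35 expected). The knife is up, the other things look undisturbed, and the hand is clear with no force on it.

**Checks that disagreed:**
- **Loin slope:** the top camera reads the loin's edges as 0.3–0.4° off the fence. That is about 1.5 mm over its length, within the image resolution. The wrist view showed it level.
- **Fence line:** the automatic fence-line fit in the last two top pictures (about 2° off) was unusable, probably because the loin's top lies so close to it. I ignored it and relied on the first image's fence and bed outline and on the contact stops.

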